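Set the dough press gauge by clicks and work its lever

ROBOT

A 6-joint arm with a two-finger parallel gripper is mounted at the origin on the work surface. World frame = base frame: x ahead of the robot, y to its left, z up, the work surface at z = 0. Lengths are in m, angles in rad, forces in N, time in s.
With the tool pointing down it reaches from about 0.25 to 0.775 m from the base axis. Payload 4 kg.
Tool frame: the origin (TCP) lies at the centre of the arm's flange, where the gripper is bolted on; the fingertips stand 199 mm ahead of it and the grasp point (between the pads) lies 180 mm ahead of it; z points along the fingers, y is the line along which they close (so a half turn about z gives the same grasp; the last joint's range is limited). The gripper opens to 94 mm and grips with 3 to 60 N. Pads are 16 mm wide; open, the fingers measure 119 mm over their backs; the gripper's body (75 mm by 177 mm) begins 78 mm behind the grasp point.
Start: joints at [-1.262, 0.087, 1.371, -0, 1.684, -0.103], TCP at [0.22, -0.504, 0.405] pointing down, gripper open.
Joint ranges: [-3.1, 3.1], [-0.76, 2.03], [0.27, 2.55], [-1.08, 4.22], [0.17, 2.65], [-2.57, 2.57]. Speed limits (rad/s): [2.79, 2.79, 3.14, 3.14, 3.14, 3.14].

INTERFACE

Orientations are given as [roll, pitch, yaw] about the fixed x, y, z axes, in that order (R = Rz(yaw) Ry(pitch) Rx(roll)).
In Python, from bench import robot, eyes, models gives the robot as it stands.
- The arm moves only by the tool step_arm, never from a script. Its argument "commands" is a list that holds one entry, the list of rows, each a list of 7 numbers: the shift along the tool's x, y, z in mm, then the turn, a rotation vector about the tool's x, y, z in rad, then the finger opening in mm, from 0 to 94. In form: [[[tx, ty, tz, wx, wy, wz, gripper], ...]]. A call has 1 to 20 rows; each row shifts and turns the commanded pose from where the row before left it, along the tool's axes as they then stand; what a row does not reach is not made up. A row lasts 1/8 s, in which the tool goes at most 62.5 mm and 10.7 degrees, less where a joint would pass 70% of its speed; a pose out of reach is approached as far as the arm can. A call is refused whole if a number of a shift passes 62.5 or a number of a turn 0.188, either way. A call with a gripper value outside its range is refused whole. The fingers move at their own pace and stop on an object; the grip force is fixed at half the most. Time passes only in rows, so rows that do not move let the fingers close. It gives the time, the measured TCP pose, the force, the opening and the grip force at its end, in the units of the state.
- robot.get_obs(): the state, without advancing time (a new reading comes with each control period).
- eyes.snapshot(name): name is "side" or "top" or "wrist"; returns a dict with "color" (420x560x3 uint8, red, green, blue), "camera_matrix" (3x3 intrinsics, pixels), "D" ([k1, k2, p1, p2, k3] as OpenCV has them; the pictures are not rectified), "eye" and "rotation" of the camera in the world; the wrist camera has in their place "tool_from_camera" (4x4, takes a point from camera to tool coordinates, whose origin is the TCP and whose axes are the flange's). Camera axes: x right, y up, looking along -z (the intrinsics and any distortion apply to the point x, -y, -z); pixel columns grow to the right and rows downward; lengths in m; the calibration is good to about 2 mm. A picture is of the moment at which its call begins: read the wrist's pose just before it. There is no depth.
- robot.close_job(): hands the job in; it is judged then, once.
Trained networks look in a picture, given as the dict that the camera call returned (one of the last four; its "shot" number tells which), for a name from the list of things; names that differ only in an ending like _2 or _b are one class to them, and where a whole thing is asked for, a point or a joint stands for the part that bears it (a point fixed in the world has none). Each returns a list of dicts, best first, with "confidence" (0 to 1); they miss things now and then, are a little off and sometimes report something else, mostly with a low value. They report only what shows in the picture. A call takes as long as a camera call.
- models.masks_of(picture, query): "mask" (420x560 bool, what is visible of it) and "xy" ([column, row] in pixels, amid what is visible of it).
- models.tip_of(picture, query): "xy" ([column, row] in pixels: a listed point, or the origin of a listed thing).
The state is a dict: "time": time; "joint_positions": joint angles; "qvel": joint speeds; "joint_torque": joint torques, N m; "tool_pos": TCP position; "ee_rot": TCP orientation; "wrist_force": force on the tool from outside, world axes, zero at the start; "wrist_torque": the same for the moment, N m; "width": finger opening in m; "finger_force": force on a finger pad.
Only numpy, scipy, OpenCV 4.12 (cv2) and the standard library are available. Lean on these libraries where they do the work, as an engineer would, in place of code of your own. Each camera call takes 0.05 s, during which the arm holds its last target. There are 200 camera calls.

TASK

First turn the click-stop thickness dial of the yellow dough press clockwise until its post rests in the click at the sixth mark (the mark beside the little stop pin is the first), keeping off the lever. Then bring the press's lever down all the way to its stop for a dry stroke, and ease it slowly back up to the top without letting it snap. Leave the bowl, flour shaker and scraper undisturbed.

Things in the scene. Friction and masses are not known exactly. Their poses are not given: they have to be found in the camera images.
- press: Yellow and grey bench dough press, fixed. Origin: centre of its underside. Base 300 (x) x 430 (y) x 24 mm. In its frame, mm: gauge housing 190 x 180 round the dial axis (-30, 115), top z 90; column 100 x 100 at (70, -70), top z 280; head x -90 to 50, y -110 to -30, z 220 to 280; two platens 144 across at (-30, -70), the upper at z 125, sinking 77 with the lever on the -y side.
- dial (a joint): Dial angle in rad, growing clockwise from above. Eight clicks 30 degrees apart: 0 = first mark (by the stop pin), 0.524 = second, ... 2.618 = sixth, 3.665 = eighth; hard stops 0.06 beyond the ends. Starts in one of the first four. Let go, it snaps to the nearest click; it needs up to about 0.4 N m to reach the crest half-way between clicks (where it can just balance) and 0.05 rad past it jumps ahead to the next.
- dial_center (a point): On the dial's upright axis at the disc's top face, 104 mm above the table. Disc 120 mm across, hub 28 across and 6 high. On the housing eight black radial marks, 67 to 83 mm off the axis: the first at 225 degrees in the press's frame (from +x towards +y), the others clockwise every 30 (195, 165, ... 15). A stop pin, 10 across, 14 high, is by the first mark at 245 degrees, 75 mm off the axis.
- dial_post_top (a point): Centre of the top of the dial's upright round black post: 18 mm across, 44 mm tall, standing on the disc 46 mm off the dial's axis, top 148 mm above the table. It can be pushed sideways or gripped. It shows the setting: it stands in line with a mark.
- lever (a joint): Angle of the sprung lever in rad: 0 = top (rest), growing as it goes down, 0.85 = bottom stop. A spring drives it back up: the push on the bar grows from about 6 N at the top to about 15 N at the bottom. Let go, it flies up and snaps; eased, it rises no faster than 3 rad/s.
- lever_bar (a point): Centre of the lever's round black cross bar: 24 mm thick, 110 mm long along the press's y axis, to be pushed from above or gripped. It circles the hinge axis (along y at x 50, z 200 mm in the press's frame) at 150 mm, on the hinge's -x side: 0.5 rad above level at the top (x -82, y -195, z 272), 0.35 rad below level at the bottom stop (x -91, y -195, z 149).
- bowl: Steel mixing bowl, 170 mm across and 75 mm high, bystander. Origin: centre of its underside.
- shaker: Flour shaker, aluminium jar 68 mm across and 130 mm high, bystander. Origin: centre of its underside.
- scraper: Bench scraper lying flat, steel blade 85 x 150 mm with a wooden grip 24 mm high, bystander. Origin: centre of its underside.

How it is judged:
By the outcome, as a careful person would: the job done as asked, in the order asked, and still so for the second after the job is handed in, with the robot touching nothing.
It also fails if it takes over 61 s, if anything falls off the work surface, if the arm or the gripper's body presses on something with over 40 N, if the wrist force passes 120 N, or if a joint passes its speed limit or range.

## Working session

There is one attempt and no reset: what is moved stays moved. The work goes in short steps, Python scripts to look and compute and a tool call to move; the robot and the scene stay as the last step left them, time stands still between calls to the robot, and variables do not carry over. Pictures are saved under pics/ and viewed, at most 10 in all, crops included, and the job is handed in when it is done.

Besides the shell and the picture viewer there is one more tool, called after "Call:" in YAML: its name, and indented under it one key for each argument. step_arm: Moves the arm, as the interface text tells. Its arguments: {"type":"object","properties":{"commands":{"type":"array"}},"required":["commands"]}

```bash
mkdir -p pics; cat > h.py <<'E'
import numpy as np, cv2
from scipy.spatial.transform import Rotation as R
from bench import robot, eyes, models
def cam(p,obs=None):
    if "tool_from_camera" in p:
        T=np.eye(4);T[:3,:3]=R.from_euler('xyz',obs['ee_rot']).as_matrix();T[:3,3]=obs['tool_pos']
        M=T@np.array(p["tool_from_camera"]);return M[:3,3],M[:3,:3]
    return np.array(p["eye"]),np.array(p["rotation"])
def ray(p,xy,obs=None):
    e,r=cam(p,obs)
    u=cv2.undistortPoints(np.array([[xy]],float),np.array(p["camera_matrix"]),np.array(p["D"]))[0,0]
    d=r@np.array([u[0],-u[1],-1]);return e,d/np.linalg.norm(d)
def atz(p,xy,z,obs=None):
    e,d=ray(p,xy,obs);return e+d*(z-e[2])/d[2]
def proj(p,X,obs=None):
    e,r=cam(p,obs);c=(np.atleast_2d(X)-e)@r
    c=c*[1,-1,-1]
    return cv2.projectPoints(c,np.zeros(3),np.zeros(3),np.array(p["camera_matrix"]),np.array(p["D"]))[0][:,0]
def save(p,n): cv2.imwrite(n,p["color"][...,::-1])
E
python3 - <<'E'
from h import *
o=robot.get_obs();print({k:np.round(v,3) for k,v in o.items()})
ps=[]
for n in ("top","side"):
    p=eyes.snapshot(n);ps.append(p["color"]);print(n,np.round(p["eye"],3),np.round(p["rotation"],2).tolist())
    for q,z in (("press",0),("dial_center",.104),("dial_post_top",.148),("lever_bar",.272),("bowl",0),("shaker",0),("scraper",0)):
        for d in models.tip_of(p,q)[:2]: print(q,np.round(d["xy"],1),round(d["confidence"],2),np.round(atz(p,d["xy"],z),3))
    save(p,f"pics/{n}.png")
E
```

```text
{'time': np.float64(0.0), 'joint_positions': array([-1.262,  0.088,  1.372,  0.   ,  1.684, -0.103]), 'qvel': array([-0.001,  0.   ,  0.001, -0.001, -0.001, -0.   ]), 'joint_torque': array([ 1.0000e-03, -3.4019e+01, -3.0242e+01,  7.2000e-02,  3.3000e-02,
       -0.0000e+00]), 'tool_pos': array([ 0.22 , -0.504,  0.404]), 'ee_rot': array([-3.139, -0.   ,  0.412]), 'wrist_force': array([0.033, 0.013, 0.059]), 'wrist_torque': array([ 0.05 , -0.019, -0.055]), 'finger_force': np.float64(0.0), 'width': np.float64(0.094)}
top [0.343 0.036 1.386] [0.21, -0.0, -1.61]Traceback (most recent call last):
  File "<stdin>", line 7, in <module>
  File "h.py", line 14, in atz
    e,d=ray(p,xy,obs);return e+d*(z-e[2])/d[2]
                                          ~^^^
IndexError: invalid index to scalar variable.
```

```bash
sed -i 's/return np.array(p\["eye"\]),np.array(p\["rotation"\])/return np.array(p["eye"]),R.from_euler("xyz",p["rotation"]).as_matrix()/' h.py
python3 - <<'E'
from h import *
for n in ("top","side"):
    p=eyes.snapshot(n);print(n,np.round(p["eye"],3),np.round(p["rotation"],2).tolist())
    for q,z in (("press",0),("dial_center",.104),("dial_post_top",.148),("lever_bar",.272),("bowl",0),("shaker",0),("scraper",0)):
        for d in models.tip_of(p,q)[:2]: print(q,np.round(d["xy"],1),round(d["confidence"],2),np.round(atz(p,d["xy"],z),3))
    save(p,f"pics/{n}.png")
E
```

```text
top [0.343 0.036 1.386] [0.21, -0.0, -1.61]
press [283.2 198.3] 0.65 [ 0.649 -0.01   0.   ]
dial_center [251.8 210.1] 0.6 [0.59  0.098 0.104]
dial_post_top [239.1 214.3] 0.57 [0.57  0.137 0.148]
lever_bar [358.2 206.4] 0.94 [ 0.556 -0.215  0.272]
bowl [145.2 232. ] 0.86 [0.548 0.48  0.   ]
shaker [396.9 204.8] 0.59 [ 0.607 -0.415  0.   ]
scraper [409.8 231.9] 0.91 [ 0.508 -0.45   0.   ]
scraper [400.1 205.8] 0.41 [ 0.603 -0.426  0.   ]
side [-0.452  0.734  1.075] [0.95, -0.02, -2.16]
press [281.5 233. ] 0.8 [ 0.636 -0.01   0.   ]
dial_center [256.1 224.8] 0.77 [0.602 0.104 0.104]
dial_post_top [251.8 224.3] 0.86 [0.562 0.141 0.148]
dial_post_top [352.9 154.6] 0.44 [ 0.704 -0.342  0.148]
lever_bar [354.5 155.2] 0.78 [ 0.544 -0.2    0.272]
bowl [147.7 312.8] 0.73 [0.545 0.483 0.   ]
scraper [411.5 208.2] 0.46 [ 0.506 -0.457  0.   ]
```

View pics/top.png

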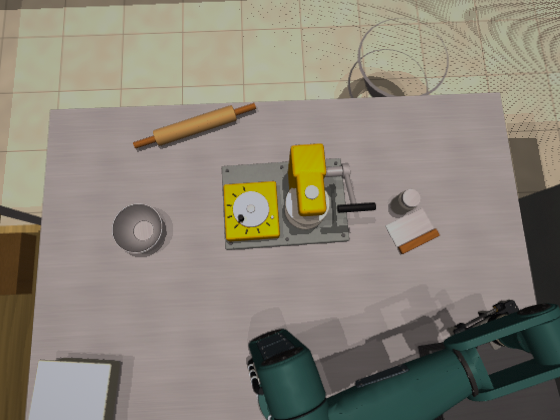

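View pics/side.png

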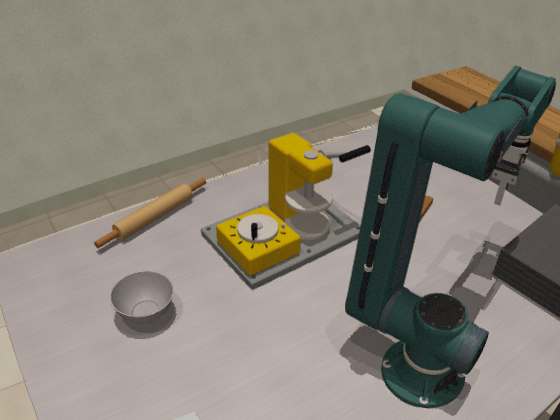

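```bash
cat >> h.py <<'E'
def plan(wps,g,start=None,step=50,wstep=.16):
    """wps: (x,y,z,yaw) mm/rad tool-down; prints rounded tool-frame rows"""
    if start is None:
        o=robot.get_obs();start=[*np.array(o['tool_pos'])*1000,o['ee_rot'][2]]
    c=np.array(start,float);rows=[]
    for w in wps:
        w=np.array(w,float)
        n=max(1,int(np.ceil(max(np.linalg.norm(w[:3]-c[:3])/step,abs(w[3]-c[3])/wstep))))
        c0=c.copy()
        for i in range(1,n+1):
            t=c0+(w-c0)*i/n;d=t-c;cy,sy=np.cos(c[3]),np.sin(c[3])
            r=[round(cy*d[0]+sy*d[1]),round(sy*d[0]-cy*d[1]),round(-d[2]),0,0,round(-d[3],3),g]
            rows.append(r)
            c=c+[cy*r[0]+sy*r[1],sy*r[0]-cy*r[1],-r[2],-r[5]]
    print(len(rows),str(rows).replace(' ',''),np.round(c,2));return c
E
python3 - <<'E'
from h import *
plan([(240,-440,500,.6),(420,-150,560,1.4),(500,80,560,2.2)],94)
E
```

```text
16 [[15,-17,-32,0,0,np.float64(-0.063),94],[15,-16,-32,0,0,np.float64(-0.062),94],[17,-15,-31,0,0,np.float64(-0.063),94],[45,-20,-9,0,0,np.float64(-0.114),94],[46,-14,-8,0,0,np.float64(-0.115),94],[48,-9,-9,0,0,np.float64(-0.114),94],[49,-4,-8,0,0,np.float64(-0.114),94],[48,2,-9,0,0,np.float64(-0.115),94],[48,8,-9,0,0,np.float64(-0.114),94],[47,13,-8,0,0,np.float64(-0.114),94],[40,7,0,0,0,np.float64(-0.133),94],[39,12,0,0,0,np.float64(-0.134),94],[37,16,0,0,0,np.float64(-0.133),94],[34,22,0,0,0,np.float64(-0.133),94],[31,26,0,0,0,np.float64(-0.134),94],[28,30,0,0,0,np.float64(-0.133),94]] [499.57  80.01 559.74   2.2 ]
```

Call:
step_arm:
  commands:
    - [[15,-17,-32,0,0,-0.063,94],[15,-16,-32,0,0,-0.062,94],[17,-15,-31,0,0,-0.063,94],[45,-20,-9,0,0,-0.114,94],[46,-14,-8,0,0,-0.115,94],[48,-9,-9,0,0,-0.114,94],[49,-4,-8,0,0,-0.114,94],[48,2,-9,0,0,-0.115,94],[48,8,-9,0,0,-0.114,94],[47,13,-8,0,0,-0.114,94],[40,7,0,0,0,-0.133,94],[39,12,0,0,0,-0.134,94],[37,16,0,0,0,-0.133,94],[34,22,0,0,0,-0.133,94],[31,26,0,0,0,-0.134,94],[28,30,0,0,0,-0.133,94],[0,0,0,0,0,0,94],[0,0,0,0,0,0,94]]

```text
time: 3.15
tool_pos: [0.4995, 0.0797, 0.5597]
ee_rot: [-3.141, 0.0, 2.199]
wrist_force: [-0.2, 0.4, 0.3]
width: 0.0942
finger_force: 0.0
```

```bash
python3 - <<'E'
from h import *
o=robot.get_obs();p=eyes.snapshot("wrist")
print(o['tool_pos'],o['ee_rot'],o['wrist_force'],o['time'])
for q,z in (("press",0),("dial_center",.104),("dial_post_top",.148),("lever_bar",.272)):
    for d in models.tip_of(p,q)[:2]: print(q,np.round(d["xy"],1),round(d["confidence"],2),np.round(atz(p,d["xy"],z,o),4))
save(p,"pics/w1.png")
t=eyes.snapshot("top")
for px in ((222,166),(342,159),(349,240),(227,249)): print(np.round(atz(t,px,.024),3))
import pickle;pickle.dump((o,p),open("w1.pkl","wb"))
E
```

```text
[0.4994719  0.07968488 0.55969716] [-3.14111802e+00  4.97799588e-04  2.19863831e+00] [-0.15092979  0.39666747  0.26341678] 3.15
press [295.1 249.9] 0.87 [ 0.6325 -0.0067  0.    ]
dial_center [330.5 209.2] 0.87 [0.6033 0.1043 0.104 ]
dial_post_top [332.8 185.5] 0.59 [0.571  0.1346 0.148 ]
[0.771 0.204 0.024]
[ 0.779 -0.228  0.024]
[ 0.486 -0.229  0.024]
[0.474 0.191 0.024]
```

View pics/w1.png

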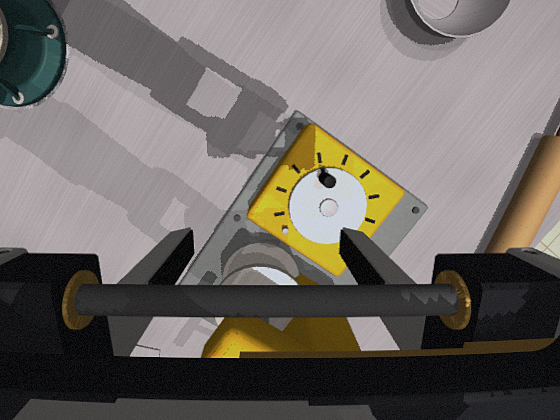

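```bash
python3 - <<'E'
from h import *
import pickle
from scipy.optimize import least_squares
o,p=pickle.load(open("w1.pkl","rb"))
px=np.array([(279,213),(281,190),(296,170),(320,158),(345,160),(365,174),(372,195),(370,221),(329,207)],float)
a=np.radians(225-30*np.arange(8))
P=np.c_[-.03+.075*np.cos(a),.115+.075*np.sin(a),np.full(8,.0905)];P=np.r_[P,[[-.03,.115,.11]]]
def X(v,P): 
    c,s=np.cos(v[2]),np.sin(v[2]);return P@np.array([[c,s,0],[-s,c,0],[0,0,1]])+[v[0],v[1],0]
f=least_squares(lambda v:(proj(p,X(v,P),o)-px).ravel(),[.63,-.01,0])
v=f.x;print("press",v,np.degrees(v[2]));print(np.round((proj(p,X(v,P),o)-px),1).tolist(),cam(p,o)[0])
print("dial",X(v,np.array([[-.03,.115,.104]])),"lever",X(v,np.array([[-.082,-.195,.272],[-.091,-.195,.149],[.05,-.195,.2]])))
for k in (2,3,4):
    q=np.array([[-.03+.046*np.cos(a[k]),.115+.046*np.sin(a[k]),z] for z in (.104,.148)]);print(k+1,np.round(X(v,q),4)[1],np.round(proj(p,X(v,q),o)))
np.save("press.npy",v)
i=p["color"][140:260,250:410,::-1];cv2.imwrite("pics/c1.png",cv2.resize(i,None,fx=5,fy=5,interpolation=cv2.INTER_CUBIC))
E
```

```text
press [ 0.63174148 -0.00950257  0.02964899] 1.6987620019765521
[[0.0, 0.9], [0.2, -0.5], [-0.2, -1.3], [-0.8, -0.5], [-0.3, -0.5], [-0.3, 0.0], [1.7, 1.4], [-0.1, -0.6], [-0.1, 1.1]] [0.46160479 0.13332066 0.53857791]
dial [[0.59834553 0.10455755 0.104     ]] lever [[ 0.55555822 -0.20684773  0.272     ]
 [ 0.54656218 -0.20711453  0.149     ]
 [ 0.68750021 -0.20293464  0.2       ]]
3 [0.5536 0.1151 0.148 ] [[309. 184.]
 [314. 190.]]
4 [0.5649 0.1361 0.148 ] [[324. 178.]
 [330. 182.]]
5 [0.5851 0.1486 0.148 ] [[340. 179.]
 [348. 183.]]
```

View pics/c1.png

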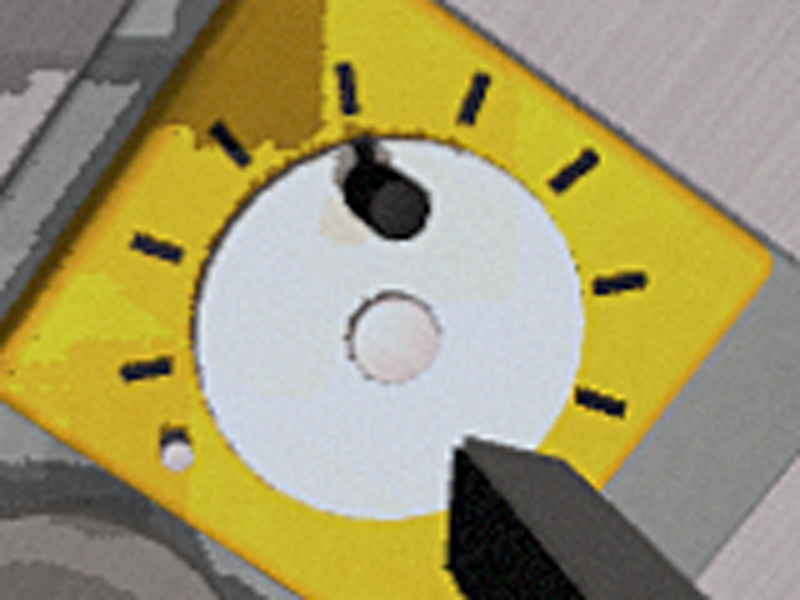

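```bash
python3 - <<'E'
from h import *
c=plan([(565,136,450,2.386),(565,136,312,2.386)],94)
v=np.load("press.npy");C=np.array([598.3,104.6])
w=[]
for d in np.arange(130,74,-5):
    a=np.radians(d+1.7);w.append((*(C+46*np.array([np.cos(a),np.sin(a)])),312,a))
plan(w,0,start=c)
E
```

```text
6 [[2,29,37,0,0,np.float64(-0.063),94],[1,29,36,0,0,np.float64(-0.062),94],[-1,29,37,0,0,np.float64(-0.063),94],[0,0,46,0,0,np.float64(0.0),94],[0,0,46,0,0,np.float64(0.0),94],[0,0,46,0,0,np.float64(0.0),94]] [565.23 136.17 311.93   2.39]
12 [[0,4,0,0,0,np.float64(0.088),0],[0,4,0,0,0,np.float64(0.087),0],[0,4,0,0,0,np.float64(0.087),0],[0,4,0,0,0,np.float64(0.087),0],[-1,4,0,0,0,np.float64(0.088),0],[0,4,0,0,0,np.float64(0.087),0],[0,4,0,0,0,np.float64(0.087),0],[0,4,0,0,0,np.float64(0.087),0],[0,4,0,0,0,np.float64(0.088),0],[-1,4,0,0,0,np.float64(0.087),0],[0,4,0,0,0,np.float64(0.087),0],[0,4,0,0,0,np.float64(0.087),0]] [609.01 149.36 311.93   1.34]
```

Call:
step_arm:
  commands:
    - [[2,29,37,0,0,-0.063,94],[1,29,36,0,0,-0.062,94],[-1,29,37,0,0,-0.063,94],[0,0,30,0,0,0,94],[0,0,30,0,0,0,94],[0,0,30,0,0,0,94],[0,0,28,0,0,0,94],[0,0,20,0,0,0,94],[0,0,0,0,0,0,94],[0,0,0,0,0,0,10],[0,0,0,0,0,0,10],[0,0,0,0,0,0,10],[0,0,0,0,0,0,10],[0,0,0,0,0,0,10],[0,0,0,0,0,0,10],[0,0,0,0,0,0,10]]

```text
time: 5.45
tool_pos: [0.5653, 0.1371, 0.3116]
ee_rot: [-3.141, -0.0, 2.388]
wrist_force: [-0.1, 0.1, 0.4]
width: 0.0276
finger_force: 0.0
```

Call:
step_arm:
  commands:
    - [[0,0,0,0,0,0,10],[0,0,0,0,0,0,10],[0,0,0,0,0,0,10],[0,0,0,0,0,0,10]]

```text
time: 5.95
tool_pos: [0.5647, 0.1363, 0.3115]
ee_rot: [-3.137, -0.001, 2.387]
wrist_force: [-3.5, -2.5, 2.3]
width: 0.0177
finger_force: 30.0
```

Call:
step_arm:
  commands:
    - [[0,4,0,0,0,0.088,10],[0,4,0,0,0,0.087,10],[0,4,0,0,0,0.087,10],[0,4,0,0,0,0.087,10],[-1,4,0,0,0,0.088,10],[0,4,0,0,0,0.087,10],[0,4,0,0,0,0.087,10],[0,4,0,0,0,0.087,10],[0,4,0,0,0,0.088,10],[-1,4,0,0,0,0.087,10],[0,4,0,0,0,0.087,10],[0,4,0,0,0,0.087,10],[0,0,0,0,0,0,10],[0,0,0,0,0,0,10]]

```text
time: 7.7
tool_pos: [0.6088, 0.1493, 0.3115]
ee_rot: [-3.14, 0.003, 1.34]
wrist_force: [-2.8, -3.6, 1.6]
width: 0.0174
finger_force: 30.0
```

Call:
step_arm:
  commands:
    - [[0,0,0,0,0,0,60],[0,0,0,0,0,0,60],[0,0,0,0,0,0,60],[0,0,0,0,0,0,60],[0,0,-40,0,0,0,60],[0,0,-50,0,0,0,60],[0,0,-50,0,0,0,60],[0,0,-50,0,0,0,60],[-40,0,-40,0,0,0.1,60],[-40,0,0,0,0,0.1,60],[-20,0,0,0,0,0.1,60],[0,0,0,0,0,0,60],[0,0,0,0,0,0,60]]

```text
time: 9.32
tool_pos: [0.5789, 0.0559, 0.5415]
ee_rot: [-3.141, -0.0, 1.043]
wrist_force: [-0.2, 0.1, -0.2]
width: 0.0598
finger_force: 0.0
```

```bash
python3 - <<'E'
from h import *
o=robot.get_obs();p=eyes.snapshot("wrist")
print(o['tool_pos'],o['ee_rot'],o['time'])
v=np.load("press.npy")
for q,z in (("dial_center",.104),("dial_post_top",.148),("lever_bar",.272)):
    for d in models.tip_of(p,q)[:1]: print(q,np.round(d["xy"],1),round(d["confidence"],2),np.round(atz(p,d["xy"],z,o),4))
for k in (4,5,6):
    a=np.radians(225-30*k)+v[2];print(k+1,np.round(proj(p,[[.5983+.046*np.cos(a),.1046+.046*np.sin(a),.148]],o)))
save(p,"pics/w2.png")
E
```

```text
[0.5789031  0.05592683 0.54147062] [-3.14134155e+00 -3.52598976e-04  1.04278110e+00] 9.325
dial_center [262.7 148.8] 0.85 [0.6002 0.1023 0.104 ]
dial_post_top [252.7 113.1] 0.82 [0.6127 0.1465 0.148 ]
lever_bar [259.6 146.2] 0.6 [0.6039 0.1098 0.272 ]
5 [[232. 123.]]
6 [[249. 113.]]
7 [[268. 112.]]
```

View pics/w2.png

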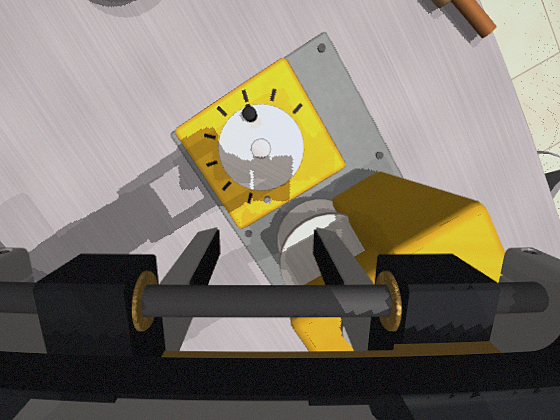

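```bash
python3 - <<'E'
from h import *
c=plan([(556,-217,545,1.6),(556,-217,490,1.6)],0)
v=np.load("press.npy");ct,s=np.cos(v[2]),np.sin(v[2])
w=[]
for th in np.linspace(.05,.85,17):
    x=50-150*np.cos(.5-th);z=200+150*np.sin(.5-th);y=-205
    w.append((631.7+ct*x-s*y,-9.5+s*x+ct*y,z+12+199,1.6))
print(np.round(w,0)[[0,6,-1]])
plan(w,0,start=c)
E
```

```text
8 [[-41,20,-1,0,0,np.float64(-0.093),0],[-43,15,0,0,0,np.float64(-0.093),0],[-44,12,-1,0,0,np.float64(-0.093),0],[-45,7,-1,0,0,np.float64(-0.093),0],[-46,4,0,0,0,np.float64(-0.092),0],[-46,-1,-1,0,0,np.float64(-0.093),0],[0,0,28,0,0,np.float64(-0.0),0],[0,0,27,0,0,np.float64(-0.0),0]] [ 556.19 -217.3   490.25    1.6 ]
[[ 553. -217.  476.    2.]
 [ 540. -217.  433.    2.]
 [ 547. -217.  360.    2.]]
17 [[0,-3,14,0,0,np.float64(-0.0),0],[0,-4,7,0,0,np.float64(-0.0),0],[0,-2,7,0,0,np.float64(-0.0),0],[0,-3,7,0,0,np.float64(-0.0),0],[0,-2,7,0,0,np.float64(-0.0),0],[0,-1,7,0,0,np.float64(-0.0),0],[0,-2,8,0,0,np.float64(-0.0),0],[0,-1,7,0,0,np.float64(-0.0),0],[0,0,8,0,0,np.float64(-0.0),0],[0,0,7,0,0,np.float64(-0.0),0],[0,0,8,0,0,np.float64(-0.0),0],[0,0,7,0,0,np.float64(-0.0),0],[0,1,8,0,0,np.float64(-0.0),0],[0,2,7,0,0,np.float64(-0.0),0],[0,1,7,0,0,np.float64(-0.0),0],[0,2,8,0,0,np.float64(-0.0),0],[0,3,7,0,0,np.float64(-0.0),0]] [ 547.19 -217.56  359.25    1.6 ]
```

Call:
step_arm:
  commands:
    - [[-41,20,-1,0,0,-0.093,0],[-43,15,0,0,0,-0.093,0],[-44,12,-1,0,0,-0.093,0],[-45,7,-1,0,0,-0.093,0],[-46,4,0,0,0,-0.092,0],[-46,-1,-1,0,0,-0.093,0],[0,0,0,0,0,0,0],[0,0,28,0,0,0,0],[0,0,27,0,0,0,0],[0,0,0,0,0,0,0],[0,-3,4,0,0,0,0],[0,0,5,0,0,0,0],[0,0,5,0,0,0,0],[0,0,0,0,0,0,0]]

```text
time: 11.28
tool_pos: [0.551, -0.2177, 0.4806]
ee_rot: [3.14, 0.002, 1.597]
wrist_force: [-5.3, 2.0, 10.1]
width: 0.0008
finger_force: 5.1
```

```bash
python3 - <<'E'
from h import *
p=eyes.snapshot("wrist");save(p,"pics/w3.png");o=robot.get_obs();print(o["wrist_force"],o["wrist_torque"])
E
```

```text
[-4.22860958  1.82551916 10.29287957] [ 0.25432826  0.84273507 -0.06535938]
```

View pics/w3.png

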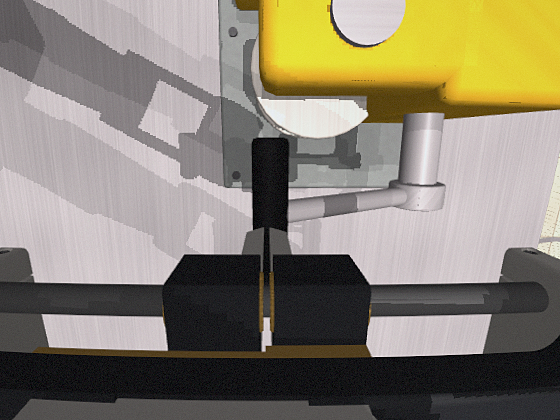

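Call:
step_arm:
  commands:
    - [[0,-4,7,0,0,0,0],[0,-2,7,0,0,0,0],[0,-3,7,0,0,0,0],[0,-2,7,0,0,0,0],[0,-1,7,0,0,0,0],[0,-2,8,0,0,0,0],[0,-1,7,0,0,0,0],[0,0,8,0,0,0,0]]

```text
time: 12.32
tool_pos: [0.5333, -0.2185, 0.4225]
ee_rot: [-3.13, 0.001, 1.595]
wrist_force: [-20.4, 2.1, 14.1]
width: 0.0004
finger_force: 9.9
```

```bash
python3 - <<'E'
from h import *
p=eyes.snapshot("wrist");save(p,"pics/w4.png");o=robot.get_obs();print(o["tool_pos"],o["wrist_force"],o["wrist_torque"],o["time"])
E
```

```text
[ 0.53334202 -0.21863321  0.42081104] [-17.98344217   1.54326626  11.53456074] [0.2200059  3.52737866 0.0246571 ] 12.375
```

View pics/w4.png

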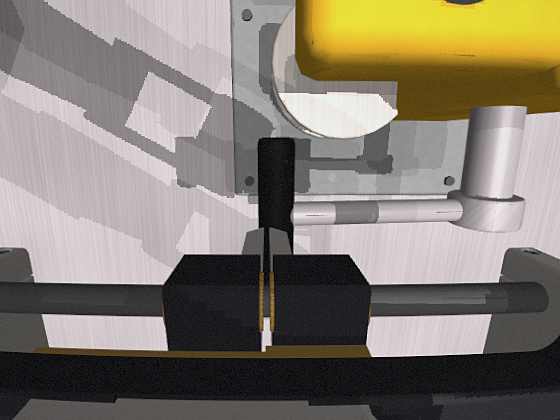

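Call:
step_arm:
  commands:
    - [[0,2,-5,0,0,0,0],[0,4,-5,0,0,0,0],[0,4,-3,0,0,0,0],[0,2,-1,0,0,0,0],[0,0,0,0,0,0,0]]

```text
time: 13.0
tool_pos: [0.5497, -0.2182, 0.4377]
ee_rot: [3.132, 0.004, 1.598]
wrist_force: [1.3, 0.5, 9.7]
width: 0.0005
finger_force: 3.7
```

```bash
python3 - <<'E'
from h import *
p=eyes.snapshot("wrist");o=robot.get_obs();print(o["tool_pos"],o["wrist_force"],o["wrist_torque"])
g=p["color"].astype(int).sum(2)[180]; print(np.where(g<150)[0][[0,-1]],[int(x) for x in np.where(np.diff((g<150).astype(int)))[0]])
E
```

```text
[ 0.54965706 -0.21822013  0.43767215] [ 1.7217275  -0.18865872  9.82392523] [ 0.00276485 -0.30308117 -0.00916331]
[229 419] [228, 265, 418, 419]
```

Call:
step_arm:
  commands:
    - [[0,-1,5,0,0,0,0],[0,-1,6,0,0,0,0],[0,-1,6,0,0,0,0],[0,-1,6,0,0,0,0],[0,0,6,0,0,0,0],[0,0,6,0,0,0,0]]

```text
time: 13.8
tool_pos: [0.5459, -0.2184, 0.4036]
ee_rot: [3.131, 0.005, 1.598]
wrist_force: [1.9, 0.9, 11.6]
width: 0.0005
finger_force: 4.8
```

```bash
cat > m.py <<'E'
from h import *
p=eyes.snapshot("wrist");o=robot.get_obs();print(o["time"],o["tool_pos"],o["wrist_force"],o["wrist_torque"])
g=p["color"].astype(int).sum(2)
for r in (160,180,200):print(np.where(np.diff((g[r,180:360]<150).astype(int)))[0]+180)
E
python3 m.py
```

```text
13.85 [ 0.54603451 -0.21843551  0.40265269] [ 2.17135277  0.41766833 10.91527826] [-0.07422467 -0.44415338  0.01320766]
[229 266]
[229 266]
[230 266]
```

Call:
step_arm:
  commands:
    - [[0,0,6,0,0,0,0],[0,0,6,0,0,0,0],[0,0,6,0,0,0,0],[0,1,6,0,0,0,0],[0,1,5,0,0,0,0],[0,1,4,0,0,0,0],[0,0,0,0,0,0,0]]

```text
time: 14.72
tool_pos: [0.5492, -0.2184, 0.371]
ee_rot: [3.131, 0.005, 1.598]
wrist_force: [-1.5, 1.1, 13.3]
width: 0.0003
finger_force: 5.6
```

```bash
python3 m.py
```

```text
14.775 [ 0.54912242 -0.21841154  0.37122135] [-0.38088256 -0.2675634  13.84311125] [ 0.15351581  0.0390384  -0.01711818]
[232 268]
[232 268]
[233 268]
```

Call:
step_arm:
  commands:
    - [[0,0,4,0,0,0,0],[0,1,4,0,0,0,0],[0,0,4,0,0,0,0],[0,0,0,0,0,0,0]]

```text
time: 15.28
tool_pos: [0.5509, -0.2183, 0.3603]
ee_rot: [3.127, 0.006, 1.598]
wrist_force: [2.6, 1.9, 15.6]
width: 0.0007
finger_force: 7.2
```

Call:
step_arm:
  commands:
    - [[0,0,3,0,0,0,0],[0,0,0,0,0,0,0]]

```text
time: 15.52
tool_pos: [0.5512, -0.2182, 0.358]
ee_rot: [3.125, 0.006, 1.598]
wrist_force: [2.8, 1.4, 16.3]
width: -0.0
finger_force: 7.8
```

Call:
step_arm:
  commands:
    - [[0,0,3,0,0,0,0],[0,0,0,0,0,0,0]]

```text
time: 15.78
tool_pos: [0.551, -0.2181, 0.3576]
ee_rot: [3.123, 0.007, 1.598]
wrist_force: [0.8, 3.9, 24.5]
width: 0.0005
finger_force: 10.2
```

Call:
step_arm:
  commands:
    - [[0,0,2,0,0,0,0],[0,0,0,0,0,0,0],[0,0,0,0,0,0,0],[0,0,-4,0,0,0,0],[0,0,-4,0,0,0,0],[0,-1,-4,0,0,0,0],[0,-1,-5,0,0,0,0],[0,-1,-5,0,0,0,0],[0,-1,-5,0,0,0,0],[0,-1,-5,0,0,0,0],[0,-1,-5,0,0,0,0],[0,-1,-5,0,0,0,0],[0,-1,-5,0,0,0,0],[0,0,-5,0,0,0,0],[0,0,-5,0,0,0,0]]

```text
time: 17.65
tool_pos: [0.5443, -0.2182, 0.409]
ee_rot: [3.119, 0.007, 1.599]
wrist_force: [11.4, 1.1, 10.0]
width: 0.0007
finger_force: 7.6
```

```bash
python3 m.py
```

```text
17.7 [ 0.54424111 -0.21817916  0.40976655] [10.64399945  0.19371077 11.42100388] [ 0.13459428 -2.24625606  0.00999464]
[227 265]
[228 265]
[229 265]
```

Call:
step_arm:
  commands:
    - [[0,0,-5,0,0,0,0],[0,0,-5,0,0,0,0],[0,1,-5,0,0,0,0],[0,1,-5,0,0,0,0],[0,1,-5,0,0,0,0],[0,1,-5,0,0,0,0],[0,1,-5,0,0,0,0]]

```text
time: 18.58
tool_pos: [0.5502, -0.2181, 0.4417]
ee_rot: [3.117, 0.006, 1.6]
wrist_force: [18.7, -1.5, 2.2]
width: 0.0004
finger_force: 7.3
```

```bash
python3 m.py
```

```text
18.625 [ 0.55032933 -0.21805607  0.44247991] [16.74474163 -0.72023165  3.99317047] [-0.19517867 -3.55842117  0.02802397]
[224 262]
[224 262]
[226 261]
```

Call:
step_arm:
  commands:
    - [[0,-2,-4,0,0,0,0],[0,-3,-4,0,0,0,0],[0,-3,-3,0,0,0,0],[0,-1,0,0,0,0,0]]

```text
time: 19.12
tool_pos: [0.5384, -0.2183, 0.4524]
ee_rot: [3.129, 0.004, 1.599]
wrist_force: [4.7, 0.2, 7.1]
width: 0.0004
finger_force: 3.4
```

```bash
python3 m.py
```

```text
19.175 [ 0.53823855 -0.21836922  0.45228834] [4.90102937 0.18701496 6.49934447] [-0.01896    -1.01262155 -0.00771413]
[250 286]
[250 286]
[251 286]
```

Call:
step_arm:
  commands:
    - [[0,1,-4,0,0,0,0],[0,2,-4,0,0,0,0],[0,1,-4,0,0,0,0],[0,2,-4,0,0,0,0],[0,1,-4,0,0,0,0]]

```text
time: 19.8
tool_pos: [0.5451, -0.2182, 0.4714]
ee_rot: [3.132, 0.004, 1.598]
wrist_force: [4.3, 0.4, 4.9]
width: 0.0005
finger_force: 2.5
```

```bash
python3 m.py
```

```text
19.85 [ 0.54511257 -0.21819916  0.47199509] [ 3.14477438 -0.05470821  6.34514393] [ 0.0183488  -0.81518676  0.01341515]
[251 287]
[251 287]
[252 287]
```

Call:
step_arm:
  commands:
    - [[0,1,-2,0,0,0,0],[0,1,-2,0,0,0,0],[0,2,-2,0,0,0,0],[0,1,-2,0,0,0,0],[0,1,-2,0,0,0,0],[0,0,-2,0,0,0,0],[0,0,-2,0,0,0,0],[0,0,-2,0,0,0,0]]

```text
time: 20.85
tool_pos: [0.5501, -0.2182, 0.4833]
ee_rot: [-3.139, -0.001, 1.598]
wrist_force: [-0.4, 0.2, 0.6]
width: 0.0003
finger_force: 0.0
```

```bash
python3 m.py
```

```text
20.9 [ 0.55012215 -0.2182461   0.48303113] [ 0.08007819 -0.12736773  0.89083346] [-0.06616846 -0.10444446 -0.03690823]
[256 293]
[256 292]
[256 292]
```

Call:
step_arm:
  commands:
    - [[0,0,-10,0,0,0,0],[0,0,-30,0,0,0,0],[0,0,-30,0,0,0,0],[-40,-40,0,0,0,0,0],[-40,-40,0,0,0,0,0],[-40,-40,0,0,0,0,0],[0,0,0,0,0,0,0],[0,0,0,0,0,0,0]]

```text
time: 21.9
tool_pos: [0.4337, -0.3413, 0.5536]
ee_rot: [-3.142, -0.001, 1.597]
wrist_force: [-0.4, 0.5, -0.6]
width: 0.0001
finger_force: 0.0
```

```bash
python3 - <<'E'
from h import *
p=eyes.snapshot("top");print(robot.get_obs()["time"],robot.get_obs()["wrist_force"])
for q,z in (("dial_center",.104),("dial_post_top",.148),("lever_bar",.272),("bowl",0),("shaker",0),("scraper",0)):
    for d in models.tip_of(p,q)[:1]: print(q,np.round(d["xy"],1),round(d["confidence"],2),np.round(atz(p,d["xy"],z),3))
s=p["color"][140:260,205:445,::-1]
cv2.imwrite("pics/t2.png",cv2.resize(s,None,fx=3.3,fy=3.3,interpolation=cv2.INTER_CUBIC))
E
```

```text
21.95 [0.76182377 0.0546766  0.01885282]
dial_center [251.  208.7] 0.98 [0.595 0.101 0.104]
dial_post_top [234.3 202.2] 0.88 [0.61  0.151 0.148]
lever_bar [357.3 206.4] 0.77 [ 0.556 -0.213  0.272]
bowl [146.2 234. ] 0.95 [0.541 0.476 0.   ]
shaker [399.2 204.4] 0.81 [ 0.608 -0.423  0.   ]
scraper [411.4 231.7] 0.78 [ 0.509 -0.456  0.   ]
```

View pics/t2.png

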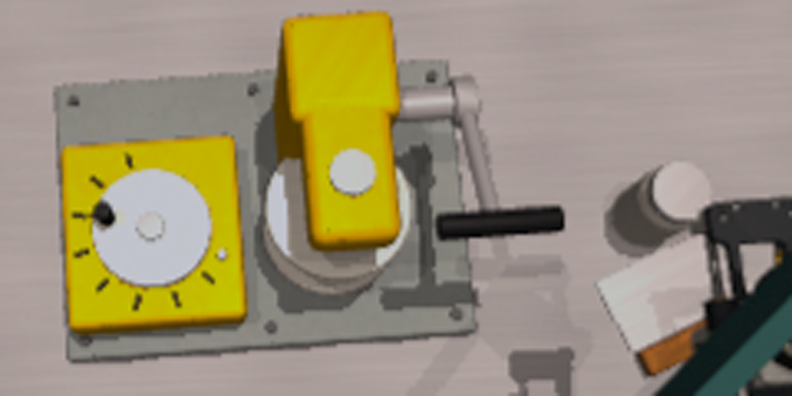

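The post stands at the sixth mark, crop pixel (103,213). The lever bar is back at the top, and the bowl, shaker and scraper are where they were.

```bash
python3 -c "
from bench import robot
print(robot.close_job())"
```

```text
the job is handed in; nothing more can be done
None
```

I set the dial to the sixth click, brought the lever down to its stop and back up to the top, and handed the job in at about 22 s. The fingertips slid off-centre on the bar once going down and once coming up, and I corrected both times. I saw no sign of a snap, but I had no direct reading of lever speed.

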